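# Hang the charcoal stove's swing lid on its pin and shut it

### The job

Put the loose steel lid back on the charcoal stove: its hole has to drop over the upright pin in the stove's slot so the lid lies flat on the stove top, and the lid must be turned shut over the fire opening, up against the stop post. Feel for the pin gently, without pressing or knocking hard on the stove, leave the coffee pot and cups alone, and let go of the lid at the end.

Things in the scene. Friction and masses are not known exactly. Their poses are not given: they have to be found in the camera images.
- stove: Fixed charcoal stove of bare sheet steel, 280 x 280 mm, 150 mm high; origin under its centre on the step, z up. Its flat top (the deck, z = 150 mm) has a 120 mm square fire opening in the middle, with charcoal inside.
- stop_post (a point): Top of the round stop post, 12 mm thick, 22 mm high, fixed on the deck at stove x = +91, y = -55 mm; axes as the stove's. The lid is shut when it is on its pin and its long edge (lid x = +85 mm) touches the post: about parallel to the stove, up to 0.16 rad either way depending on where the pin is. It opens clockwise from above, handle moving to stove -x.
- stove_slot (a point): Middle of the dark slot in the deck, at deck height, stove x = 0, y = +100 mm; axes as the stove's. The slot runs along stove x. A steel pin is clamped fast in it, on its centre line, but up to 24 mm to either side of this point along stove x: just where is not measured. Pin: 12 mm thick, 12 mm high above the deck, edge of its top bevelled by 1 mm.
- lid_grip (a point): Centre of the wooden handle bar of the loose dark steel lid; axes as the lid's. The bar, 18 mm (x) x 80 mm (y) x 22 mm high, stands on two legs over the plate's middle, its centre 35 mm above the plate's underside, 19 mm clear above the plate. Grip it across x, from above.
- lid_top (a point): Middle of the lid plate's upper face; axes as the lid's. Plate 170 mm (x) x 210 mm (y) x 5 mm thick; the lid weighs 0.4 to 0.65 kg, balances under its handle, and starts flat on the step.
- lid_hole (a point): Centre of the lid's only hole, at the plate's underside: round, 15 mm, right through, at lid x = 0, y = +80 mm from the handle centre and 35 mm below it; axes as the lid's. When shut, the hole end is over the slot.
- jebena: Dark clay coffee pot, 72 mm radius, 225 mm high, standing inside a straw-coloured ring; origin under its centre. Bystander.
- cup0: Green ceramic cup, 66 mm wide, 55 mm high; origin under its centre. Bystander.
- cup1: Green ceramic cup, same as cup0. Bystander.
- cup2: Green ceramic cup, same as cup0. Bystander.

How it is judged:
On the way:
1. the lid's hole is down over the pin and the lid lies flat on the stove (horizontal distance between lid_hole and stove_slot below 0.028 m and z of lid_hole in the frame of stove_slot between -0.004 and 0.003 m and angle between lid_grip's own z axis and vertical below 0.03 rad), for 0.2 s.
At the end, for the whole second after the job is handed in: Lid flat on the deck (hole within 3 mm of deck height, tilt under 0.03 rad), hole centre within 28 mm of the slot's middle (when flat, only possible with the pin in the hole), its long edge touching the stop post or at most 6 mm from it, at rest and released (all of step 1 and x of stop_post in the frame of lid_grip between 0.08 and 0.097 m and y of stop_post in the frame of lid_grip between -0.105 and -0.03 m and linear speed of lid below 0.01 m/s).
It fails at once if the lid is pressed or knocked against the stove or its pin with more than 45 N in all (contact force between lid and stove above 45 N).
It fails at once if the coffee pot or a cup is moved by more than 20 mm (distance of any of jebena, cup0, cup1, cup2 from where it was at the start of the episode above 0.02 m).
It also fails if it takes over 72 s, if anything falls off the work surface, if the arm or the gripper's body presses on something with over 40 N, if the wrist force passes 120 N, or if a joint passes its speed limit or range.

### The arm

A 6-joint arm with a two-finger parallel gripper is mounted at the origin on the work surface. World frame = base frame: x ahead of the robot, y to its left, z up, the work surface at z = 0. Lengths are in m, angles in rad, forces in N, time in s.
With the tool pointing down it reaches from about 0.25 to 0.725 m from the base axis. Payload 4 kg.
Tool frame: the origin (TCP) lies on the mounting face of the last link; the fingertips stand 173 mm ahead of it and the grasp point (between the pads) lies 155 mm ahead of it (env.tcp_to_grasp is the distance from the TCP to the grasp point, in m); z points along the fingers, y is the direction in which the jaws open and shut (so a half turn about z gives the same grasp; the last joint's range is limited). The gripper opens to 85 mm and grips with 20 to 120 N. Pads are 22 mm wide; open, the fingers measure 114 mm over their backs; the gripper's body (76 mm by 85 mm) begins 54 mm behind the grasp point. The pads swing forward as they close: fully open they stand 13 mm farther back than shut.
Start: joints at [1.188, 0.241, 0.005, 1.335, 0, 1.571], TCP at [0.187, 0.464, 0.405] pointing down, gripper open.
Joint ranges: [-2.72, 2.72], [-1.05, 1.87], [-1.09, 1.28], [-1.99, 2.15], [-1.42, 1.44], [-3.14, 3.14]. Speed limits (rad/s): [2.79, 2.79, 3.14, 3.14, 3.14, 3.14].

### API

Orientations are given as a rotation vector (axis times angle).
In Python, from plant import env, camera, camera_model gives the robot as it stands. Calls block until the motion is done:
- env.move_to(position, orientation): joint-space move of the TCP to a pose.
- env.line_to(position, v=0.15, orientation=None): straight line of the TCP; orientation=None keeps the orientation; v is the mean speed in m/s.
- env.movej(angles): joint-space move.
- env.gripper_open() and env.grasp(squeeze=None): open the fingers fully, or close them until they stop; squeeze is the grip in N (None keeps the last).
- env.dwell(seconds).
- env.ik(position, orientation): joint angles nearest the present ones, or None.
- camera(name): name is "scene" or "top" or "wrist"; returns (picture, depth): 384x512x3 uint8, red, green, blue; 384x512 float32, m along the optical axis (not along the pixel's ray), 0 where there is no reading.
- camera_model(name): a dict with "intrinsics" (3x3 intrinsics, pixels), "origin" and "rotation" of the camera in the world. Camera axes: x right, y down, z forward; pixel columns grow to the right and rows downward; lengths in m; the calibration is good to about 2 mm. A picture is of the moment at which its call begins: read the wrist's pose just before it. camera_model takes no time and is no camera call; for the wrist camera it gives the pose at the moment of the call.
A pose or a line that the arm cannot do raises env.MotionError and nothing moves.
- env.finish_job(): hands the job in, once; it reports no verdict.
Readings, each from a call of its own:
- env.current_t(): time.
- env.current_qpos(): joint angles.
- env.current_dq(): joint speeds.
- env.current_tau(): joint torques, N m.
- env.current_position(): TCP position.
- env.current_orientation(): TCP orientation.
- env.current_force(): force on the tool from outside, world axes, zero at the start.
- env.current_ft_torque(): the same for the moment, N m.
- env.current_opening(): finger opening in m.
Only numpy, scipy, OpenCV 4.12 (cv2) and the standard library are available. Lean on these libraries where they do the work, as an engineer would, in place of code of your own. Each camera call takes 0.05 s, during which the arm holds its last target. There are 200 camera calls.

## Working session

There is one attempt and no reset: what is moved stays moved. The work goes in short steps, each a Python script; the robot and the scene stay as the last script left them, time stands still between calls to the robot, and variables do not carry over. Pictures are saved under pics/ and viewed, on a budget of 10 in all, crops included, one or two more only if the job needs it, and the job is handed in when it is done.

```bash
ls; mkdir -p pics; python3 - <<'E'
from plant import env,camera,camera_model
import cv2,numpy as np
for n in("top","scene"):
    p,d=camera(n); np.savez(f"pics/{n}0.npz",p=p,d=d,**camera_model(n))
    cv2.imwrite(f"pics/{n}0.png",cv2.resize(p[...,::-1],(800,600),interpolation=cv2.INTER_CUBIC))
    print(n,camera_model(n))
print(env.current_t(),env.current_orientation(),env.current_force())
E
```

```text
pics
top {'intrinsics': array([[390.18218458,   0.        , 253.34903004],
       [  0.        , 390.18218458, 199.27590478],
       [  0.        ,   0.        ,   1.        ]]), 'origin': array([0.38724883, 0.02816941, 1.19092499]), 'rotation': array([-2.01451567,  2.20421726, -0.25100406])}
scene {'intrinsics': array([[478.59930192,   0.        , 256.98144394],
       [  0.        , 478.59930192, 184.13628654],
       [  0.        ,   0.        ,   1.        ]]), 'origin': array([1.07763548, 0.56557331, 0.92599121]), 'rotation': array([-0.90965374, -2.56180175,  0.97824262])}
0.1 [-5.97610458e-01 -3.08384558e+00  2.94671455e-03] [-0.15914113 -0.07173191 -0.7407775 ]
```

View pics/top0.png

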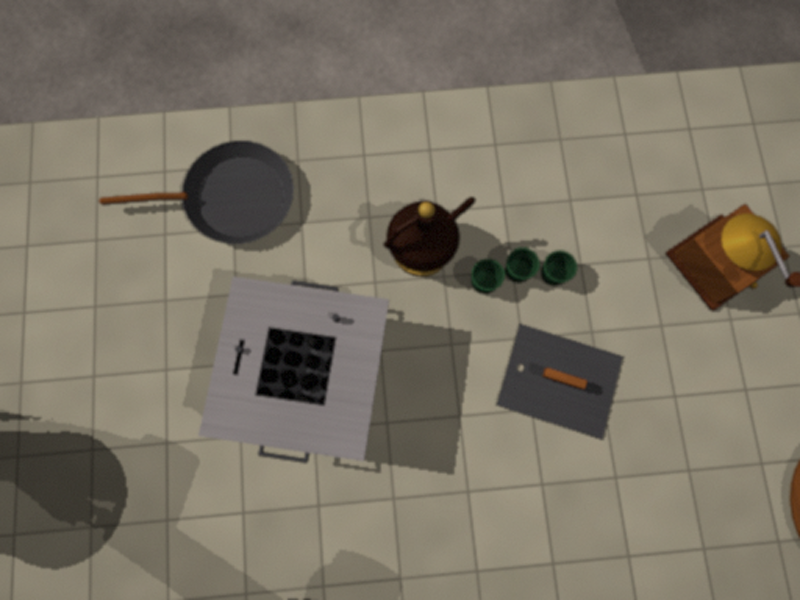

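View pics/scene0.png

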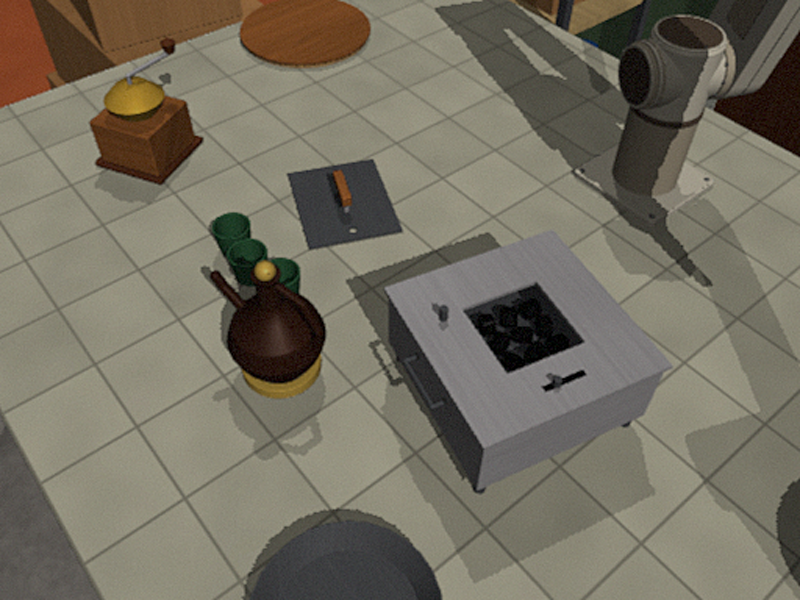

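The top view shows the stove deck with corners (235,276), (388,300), (364,461) and (200,436). Its slot is at (239,357) with the pin near the upper end, and the stop post is at (336,318). The lid corners are (520,324), (623,357), (603,440) and (497,403), with the hole at (520,368) and the handle at about (565,378). The scene view agrees.

```bash
cat > h.py <<'E'
import numpy as np,cv2
from scipy.spatial.transform import Rotation as R
def px2w(m,uv,z,s=1.0):
    "pixels (in picture scaled by s) -> world points on plane z"
    K=np.array(m['intrinsics']);o=np.array(m['origin']);r=R.from_rotvec(m['rotation'])
    uv=(np.atleast_2d(uv)+.5)/s-.5
    d=r.apply(np.c_[(uv-K[:2,2])/[K[0,0],K[1,1]],np.ones(len(uv))])
    return o+d*((z-o[2])/d[:,2])[:,None]
def w2px(m,p):
    K=np.array(m['intrinsics']);c=R.from_rotvec(m['rotation']).inv().apply(np.atleast_2d(p)-m['origin'])
    return (c/c[:,2:])@K.T
E
python3 - <<'E'
from h import *
m=np.load('pics/top0.npz');s=1.5625
c=px2w(m,[(235,276),(388,300),(364,461),(200,436)],.15,s);print('deck',c.round(4),c.mean(0).round(4),np.linalg.norm(c-np.roll(c,-1,0),axis=1))
print('slot ends,mid',px2w(m,[(242,340),(236,374)],.15,s).round(4))
print('post top',px2w(m,[(335,317)],.172,s).round(4))
l=px2w(m,[(520,324),(623,357),(603,440),(497,403)],.005,s);print('lid',l.round(4),l.mean(0).round(4),np.linalg.norm(l-np.roll(l,-1,0),axis=1))
print('hole',px2w(m,[(520,368)],.005,s).round(4),'bar ends',px2w(m,[(545,373),(587,384)],.046,s).round(4))
print('cups',px2w(m,[(487,275),(521,264),(559,266)],.055,s).round(3),'pot',px2w(m,[(423,237)],.1,s).round(3))
p=m['p']
a=cv2.resize(p[165:300,120:260][...,::-1],(620,598),interpolation=cv2.INTER_CUBIC)
cv2.imwrite('pics/stove_crop.png',a)
from plant import env,camera_model
w=camera_model('wrist');T=R.from_rotvec(env.current_orientation())
print('wristcam in tool',T.inv().apply(w['origin']-env.current_position()),(T.inv()*R.from_rotvec(w['rotation'])).as_matrix().round(3),w['intrinsics'])
E
```

```text
deck [[0.71   0.2793 0.15  ]
 [0.6423 0.0133 0.15  ]
 [0.3721 0.077  0.15  ]
 [0.4373 0.3465 0.15  ]] [0.5404 0.1791 0.15  ] [0.27447805 0.27764116 0.27730498 0.28086075]
slot ends,mid [[0.5939 0.2711 0.15  ]
 [0.5358 0.2833 0.15  ]]
post top [[0.6152 0.1065 0.172 ]]
lid [[ 0.6056 -0.2457  0.005 ]
 [ 0.5219 -0.4386  0.005 ]
 [ 0.3675 -0.3731  0.005 ]
 [ 0.4552 -0.1804  0.005 ]] [ 0.4876 -0.3095  0.005 ] [0.21032813 0.16768904 0.2117024  0.16396639]
hole [[ 0.5185 -0.2339  0.005 ]] bar ends [[ 0.5004 -0.2705  0.046 ]
 [ 0.4728 -0.3462  0.046 ]]
cups [[ 0.698 -0.183  0.055]
 [ 0.714 -0.252  0.055]
 [ 0.704 -0.325  0.055]] pot [[ 0.771 -0.064  0.1  ]]
wristcam in tool [0.06826151 0.00065728 0.03081747] [[ 0.    -0.962 -0.273]
 [ 1.     0.001 -0.001]
 [ 0.001 -0.273  0.962]] [[282.07693369   0.         258.94384084]
 [  0.         282.07693369 190.88656928]
 [  0.           0.           1.        ]]
```

View pics/stove_crop.png

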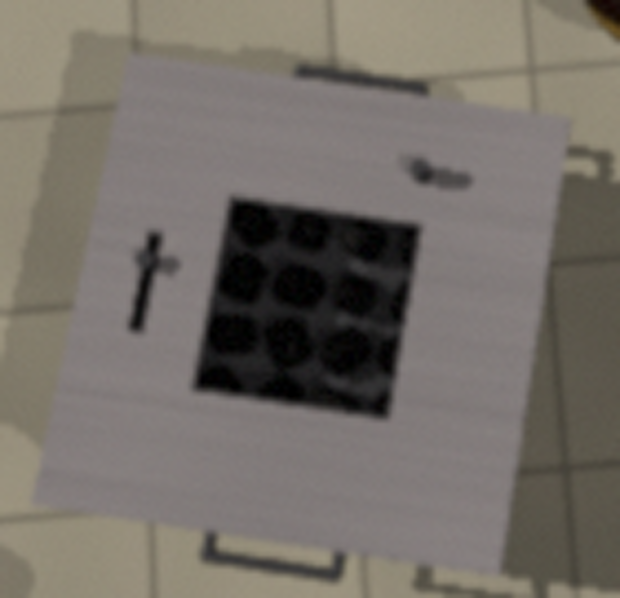

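The crop shows the slot ends at (153,232) and (136,330), the pin at about (150,260), roughly 13 mm toward stove +x, and the post base at about (425,173). Next I'll move the wrist camera close to the pin, using the tool orientation planned for placing.

```bash
cat >> h.py <<'E'
def ori(a):
    c,s=np.cos(a),np.sin(a)
    return R.from_matrix(np.array([[c,s,0],[s,-c,0],[0,0,-1]])).as_rotvec()
def shot(name,fn,crop=None,size=(800,600)):
    from plant import camera,camera_model
    m=camera_model(name);p,d=camera(name);np.savez(f'pics/{fn}.npz',p=p,d=d,**m)
    cv2.imwrite(f'pics/{fn}.png',cv2.resize(p[...,::-1],size,interpolation=cv2.INTER_CUBIC))
E
python3 - <<'E'
from h import *
from plant import env
m=np.load('pics/top0.npz')
pin=px2w(m,[(153.9,223.7)],.162)[0];yaw=-.237
a=yaw-.184+np.pi/2
print('pin0',pin, R.from_euler('z',-yaw).apply(pin-[.5404,.1791,0]))
tx=np.array([np.cos(a),np.sin(a),0])
P=pin-.08*tx;P[2]=.42
env.move_to(P,ori(a));print(env.current_qpos(),env.current_t());shot('wrist','w_pin')
L=np.array([.487,-.309,.36]);al=1.157
print('lid ik',env.ik(L,ori(al)))
env.line_to([P[0],P[1],.44]) ; env.move_to(L,ori(al));print(env.current_qpos(),env.current_t());shot('wrist','w_lid')
E
```

```text
pin0 [0.57468942 0.27096938 0.162     ] [0.01176113 0.09735206 0.162     ]
[3.51870733e-01 3.91029764e-01 2.54745276e-01 1.43465123e+00
 3.94178603e-04 2.34179693e+00] 1.7333
lid ik [-5.65399431e-01  4.14080989e-01  1.33202593e-01  1.28991793e+00
  4.44089210e-16  1.41919322e+00]
[-5.63724043e-01  4.13891079e-01  1.33435687e-01  1.28995443e+00
  3.60229654e-04  1.41931063e+00] 3.9333
```

View pics/w_pin.png

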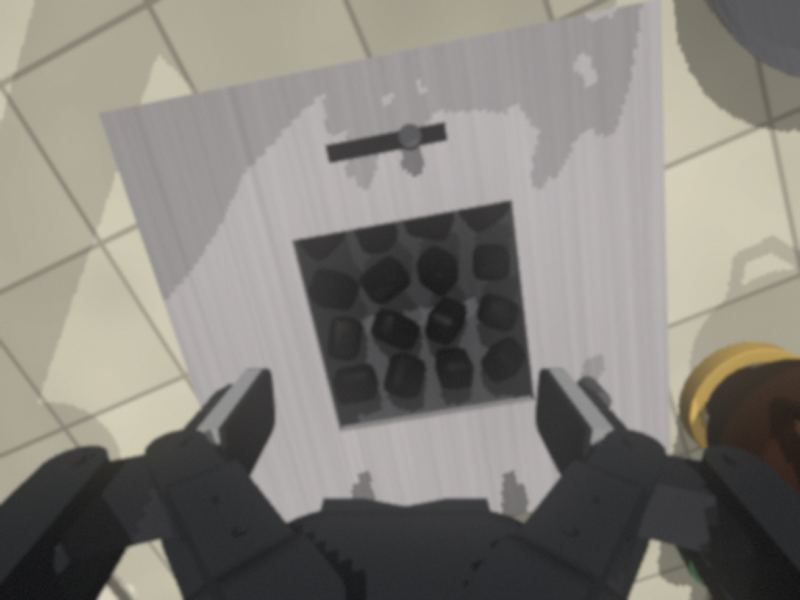

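View pics/w_lid.png

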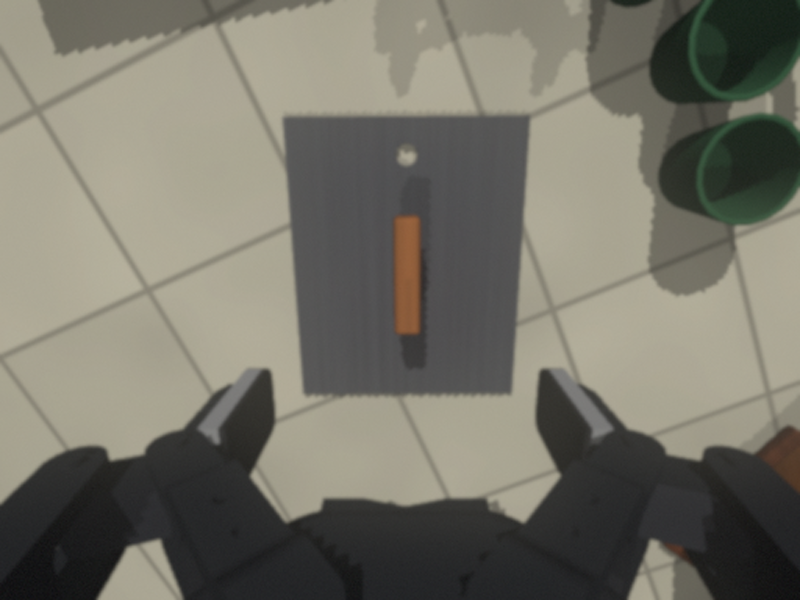

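In w_pin, the pin top is at (410,134), the slot ends are at (328,154) and (446,131), and the opening corners are (294,240), (511,202), (532,396) and (340,428). In w_lid, the hole is at (407,156), the bar ends are at (407,217) and (407,333), and the plate edges run parallel to the image, so the yaw is right.

```bash
python3 - <<'E'
from h import *
s=1.5625
m=np.load('pics/w_pin.npz')
pin=px2w(m,[(410,134)],.162,s)[0];e=px2w(m,[(328,154),(446,131)],.15,s)
o=px2w(m,[(294,240),(511,202),(532,396),(340,428)],.15,s)
print('pin',pin,'slot',e.round(4),np.linalg.norm(e[0]-e[1]),'open c',o.mean(0),np.linalg.norm(o-np.roll(o,-1,0),axis=1))
dx=e[1]-e[0];dd=o[1]-o[0]+o[2]-o[3];dy=o[0]-o[3]+o[1]-o[2]
print('yaws',np.arctan2(dx[1],dx[0]),np.arctan2(dd[1],dd[0]),np.arctan2(dy[1],dy[0])-np.pi/2,'pin along slot',np.dot(pin-e.mean(0),dx/np.linalg.norm(dx)))
m=np.load('pics/w_lid.npz')
b=px2w(m,[(407,217),(407,333)],.046,s);h=px2w(m,[(407,156)],.004,s);c=px2w(m,[(285,117),(529,117),(512,394),(304,394)],.005,s)
print('bar',b.mean(0),np.linalg.norm(b[0]-b[1]),np.arctan2(*(b[0]-b[1])[1::-1]),'hole',h,'plate',c.mean(0),np.linalg.norm(c-np.roll(c,-1,0),axis=1))
v=c[0]-c[3]+c[1]-c[2];print(np.arctan2(v[1],v[0]), np.linalg.norm(h[0,:2]-b.mean(0)[:2]))
E
```

```text
pin [0.58024406 0.27805522 0.162     ] slot [[0.5382 0.2872 0.15  ]
 [0.5981 0.2728 0.15  ]] 0.06163249658428667 open c [0.54453277 0.18383592 0.15      ] [0.11837322 0.11601324 0.11843679 0.11761881]
yaws -0.23709805989783161 -0.24048771472521127 -0.24465735353079188 pin along slot 0.012219467536203087
bar [ 0.49141143 -0.30543716  0.046     ] 0.07828684927465986 1.1601431701580813 hole [[ 0.5226069 -0.2344082  0.004    ]] plate [ 0.49120363 -0.30760595  0.005     ] [0.16715731 0.21017932 0.16950003 0.21003096]
1.164025370563624 0.07757751042119257
```

Sizes check out: the slot is 62 mm, the opening 118 mm, the bar 78 mm, and hole to bar 78 mm. Next I'll grasp and lift, then look at the hole in the tool frame.

```bash
python3 - <<'E'
from h import *
from plant import env
al=1.162
env.move_to([.4912,-.3065,.25],ori(al)); env.line_to([.4912,-.3065,.191],v=.08)
print('f',env.current_force())
env.grasp(60);print('open',env.current_opening(),env.current_force())
env.line_to([.4912,-.3065,.26],v=.08);env.dwell(.2);print('held',env.current_opening(),env.current_force(),env.current_ft_torque())
env.line_to([.4912,-.3065,.47],v=.2);env.dwell(.2)
shot('wrist','w_held');print(env.current_force(),env.current_position(),env.current_t())
E
```

```text
f [ 0.8047295  -0.34003143  0.43906179]
open 0.017070516468580595 [-1.30357383  0.35987061  3.91809215]
held 0.016681412439810157 [ 0.86493436  0.25757833 -5.12795461] [-0.03141695 -0.00153273 -0.0174184 ]
[-1.14010055  0.68716818 -5.34501072] [ 0.49116869 -0.30648578  0.46896008] 8.675
```

View pics/w_held.png

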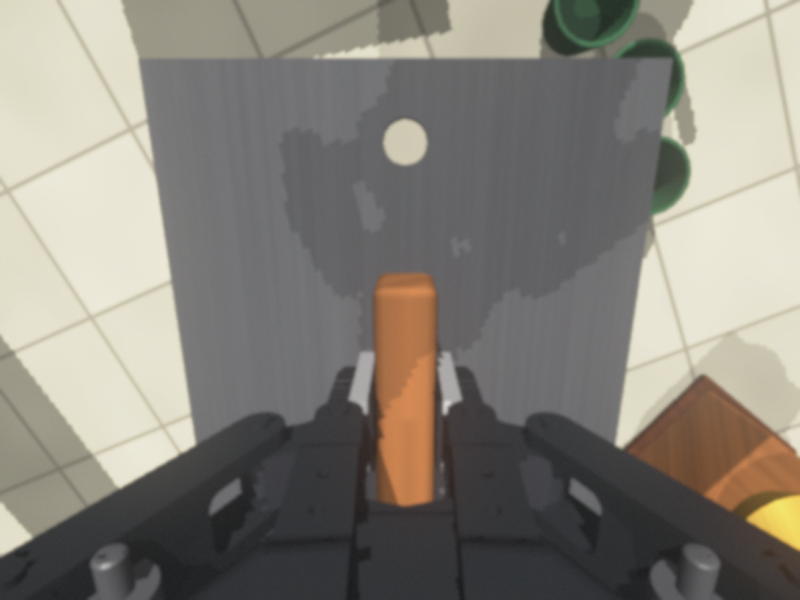

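In w_held the hole is at (405,142). The plate's top edge is level at row 59, so there is no yaw slip. The lid sits squarely in the grip, weighing about 5.3 N. I'll carry it over the pin, stop just above, and look through the hole.

```bash
python3 - <<'E'
from h import *
from plant import env
import json
s=1.5625
m=np.load('pics/w_held.npz');d=m['d'];print('depth',d[60:120:15,150:370:60].round(4), env.current_position())
T=R.from_rotvec(env.current_orientation());tcp=env.current_position()
# plate plane height from depth
rs,cs=np.mgrid[45:120:5,140:380:10];K=m['intrinsics'];z=d[rs,cs];ok=(z>.1)&(z<.2)
C=np.c_[(cs[ok]-K[0,2])/K[0,0]*z[ok],(rs[ok]-K[1,2])/K[1,1]*z[ok],z[ok]]
W=R.from_rotvec(m['rotation']).apply(C)+m['origin'];t=T.inv().apply(W-tcp)
A=np.linalg.lstsq(np.c_[t[:,:2],np.ones(len(t))],t[:,2],rcond=None)[0];print('plane in tool z=',A)
ztop=.185
h=T.inv().apply(px2w(m,[(405,142)],tcp[2]-ztop,s)-tcp)[0];print('hole tool @.185',h)
ed=T.inv().apply(px2w(m,[(141,59),(672,59)],tcp[2]-ztop,s)-tcp);print('edge',ed.round(4))
json.dump(list(h),open('hole.json','w'))
env.grasp(110)
pin=np.array([.58024,.27806]);a=-.2395-.2+np.pi/2
off=R.from_rotvec(ori(a)).apply([h[0],h[1],0])[:2]
P=pin-off;print('target',P,env.ik([*P,.37],ori(a)))
env.line_to([*P,.45],v=.25,orientation=ori(a)); env.line_to([*P,.362],v=.1);env.dwell(.3)
print(env.current_force(),env.current_position(),env.current_t())
shot('wrist','w_over')
p=np.load('pics/w_over.npz')['p'];cv2.imwrite('pics/w_over_c.png',cv2.resize(p[50:140,200:320][...,::-1],(640,480),interpolation=cv2.INTER_CUBIC))
E
```

```text
depth [[0.1429 0.143  0.1429 0.1428]
 [0.144  0.1444 0.145  0.1449]
 [0.1473 0.1472 0.4144 0.1466]
 [0.1498 0.148  0.1494 0.1491]] [ 0.49116869 -0.30648578  0.46896008]
plane in tool z= [-0.00341457 -0.00088612  0.18690837]
hole tool @.185 [0.07963899 0.00066351 0.18502301]
edge [[ 0.1043 -0.0825  0.1852]
 [ 0.1043  0.0846  0.1849]]
target [0.54575419 0.20627186] [3.61360969e-01 4.22416561e-01 1.72267659e-01 1.32064742e+00
 4.44089210e-16 2.37165730e+00]
[-0.78358005 -0.24072029 -5.69987653] [0.5458392  0.20631429 0.36252501] 12.4417
```

View pics/w_over_c.png

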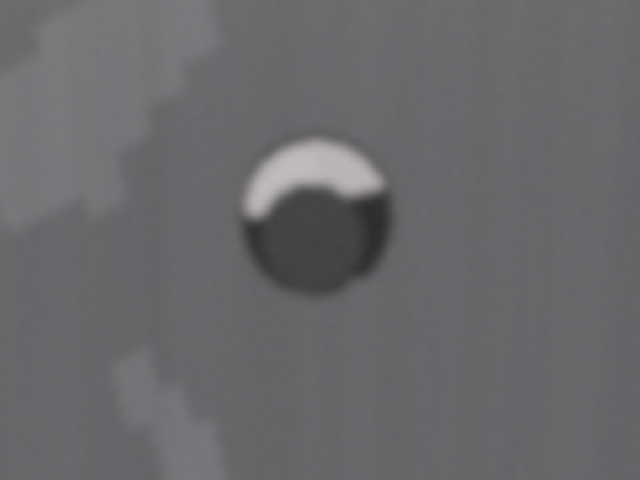

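Through the hole, the pin top is centred at about (312,238) in the crop and the hole at (316,217). I'll turn that into a correction, then descend with force guarding.

```bash
cat >> h.py <<'E'
def fz(env,n=4):
    v=[]
    for _ in range(n): env.dwell(.02); v.append(env.current_force())
    return np.mean(v,0)
E
python3 - <<'E'
from h import *
from plant import env
m=np.load('pics/w_over.npz');tcp=env.current_position()
c=lambda u,v:[(200+(u+.5)/5.3333-.5,50+(v+.5)/5.3333-.5)]
hole=px2w(m,c(316,217),tcp[2]-.187)[0];pin=px2w(m,c(312,238),.162)[0]
d=(pin-hole)[:2];a=1.1313;tx=np.array([np.cos(a),np.sin(a)]);ty=np.array([tx[1],-tx[0]])
print('hole',hole,'pin',pin,'corr tool',d@tx,d@ty)
if np.linalg.norm(d)<.008:
    P=tcp[:2]+d
    env.line_to([*P,tcp[2]],v=.03);f0=fz(env,8);print('f0',f0)
    z=tcp[2]
    while z>.333:
        z-=.001; env.line_to([*P,z],v=.02); f=fz(env,2)-f0
        q=env.current_position()
        print(round(z,4),round(q[2],4),f.round(1))
        if f[2]>4 or np.hypot(*f[:2])>6: break
    print(env.current_t())
E
```

```text
hole [0.580659   0.27848666 0.17537506] pin [0.57976719 0.27755857 0.162     ] corr tool -0.0012193404476455749 -0.00041217212083459996
f0 [ 0.19180838  0.24952014 -5.19433262]
0.3614 0.3612 [0.  0.1 0.3]
0.3604 0.3603 [-0.7 -0.1  0.4]
0.3594 0.3593 [-0.7  0.3  0.3]
0.3584 0.3583 [-0.7 -0.1  0.1]
0.3574 0.3573 [-0.3  0.1  0.4]
0.3564 0.3563 [-0.7 -0.6 -0.3]
0.3554 0.3553 [ 0.2 -0.4  0.1]
0.3544 0.3543 [ 0.1  0.1 -0.1]
0.3534 0.3533 [-0.1  0.1 -0.2]
0.3524 0.3523 [-0.1 -0.8 -0.3]
0.3514 0.3513 [-0.3  0.  -0.3]
0.3504 0.3503 [-0.4 -0.3 -0.1]
0.3494 0.3493 [ 0.1 -0.  -0.1]
0.3484 0.3483 [-0.7 -0.2  0.4]
0.3474 0.3473 [-0.7 -0.2 -0.1]
0.3464 0.3463 [-0.1  0.1  0.2]
0.3454 0.3453 [ 0.3 -1.   0.4]
0.3444 0.3443 [-0.7  0.1  0.4]
0.3434 0.3433 [0.3 0.5 0.2]
0.3424 0.3423 [ 0.2 -0.4 -0. ]
0.3414 0.3415 [-0.2  0.2  0.4]
0.3404 0.3415 [-2.7 -1.   9. ]
19.1083
```

The hole dropped over the pin with no contact, and the deck was reached at TCP z = 0.3415, which is the expected height. Next I'll turn the lid about the pin, gently, until it meets the post.

```bash
python3 - <<'E'
from h import *
from plant import env
import json
h=json.load(open('hole.json'))
p=env.current_position();env.line_to([p[0],p[1],.3417],v=.02)
p=env.current_position();a=-.2395-.2+np.pi/2
rot=lambda a:R.from_rotvec(ori(a)).apply([h[0],h[1],0])[:2]
pin=p[:2]+rot(a);f0=fz(env,8);print('pin',pin,f0)
for k in range(1,21):
    b=a+.01*k;env.line_to([*(pin-rot(b)),.3417],v=.02,orientation=ori(b))
    f=fz(env,2)-f0;t=env.current_ft_torque();print(k,f.round(1),t.round(2))
    if np.linalg.norm(f)>6: break
print(env.current_position(),env.current_t());env.dwell(.1)
shot('wrist','w_shut')
E
```

```text
pin [0.57944932 0.27719973] [-0.35120811 -0.45999191 -1.59278058]
1 [-0.5  0.8 -0.7] [ 0.14  0.17 -0.03]
2 [-0.9  1.1 -1.8] [0.16 0.14 0.06]
3 [ 0.6  0.2 -2.6] [0.04 0.1  0.  ]
4 [ 0.  -0.2 -3. ] [ 0.03 -0.01  0.05]
5 [ 0.2 -0.1 -3.7] [ 0. -0. -0.]
6 [ 0.2  0.2 -3.8] [ 0.03 -0.02  0.03]
7 [ 0.2  0.2 -3.8] [ 0.03 -0.02 -0.03]
8 [ 0.   0.4 -3.1] [ 0.03 -0.   -0.04]
9 [ 0.2  0.7 -3.2] [-0.03  0.04 -0.02]
10 [ 0.5  0.6 -3.2] [ 0.    0.04 -0.01]
11 [ 0.   0.3 -3.1] [-0.04 -0.02  0.  ]
12 [-0.1  0.9 -3.3] [0.03 0.01 0.  ]
13 [-4.4  0.9 -1. ] [ 0.01  0.91 -0.34]
14 [-7.4  1.3 -0.4] [ 0.1   1.43 -0.8 ]
[0.55416503 0.20129399 0.3416587 ] 23.4583
```

View pics/w_shut.png

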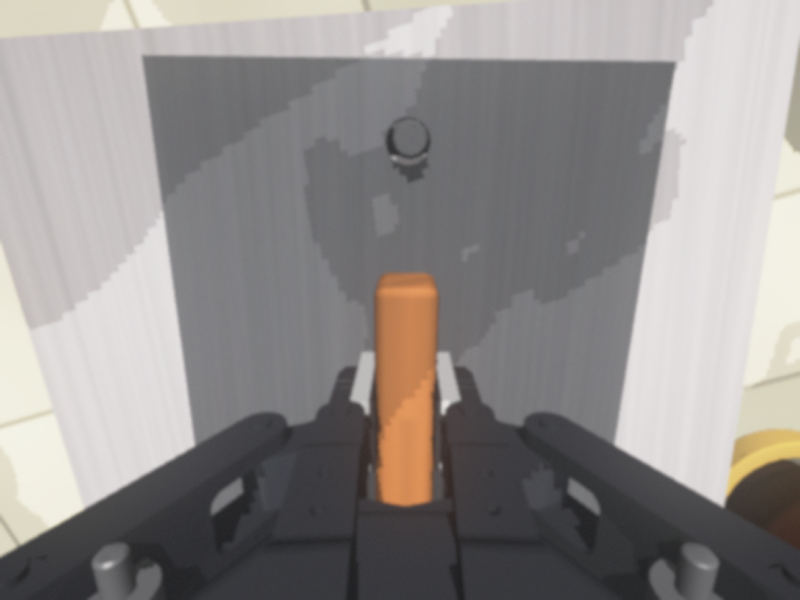

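The lid met the post at +0.13 rad (0.12 expected), and the pin stands in the hole at (408,138). I'll ease off slightly, release, retreat and check from the top camera.

```bash
python3 - <<'E'
from h import *
from plant import env
import json
h=json.load(open('hole.json'));rot=lambda a:R.from_rotvec(ori(a)).apply([h[0],h[1],0])[:2]
pin=np.array([.57945,.27720]);b=-.2395-.2+np.pi/2+.132
env.line_to([*(pin-rot(b)),.3414],v=.02,orientation=ori(b));print(fz(env))
env.gripper_open();print(env.current_opening(),fz(env))
p=env.current_position();env.line_to([p[0],p[1],.45],v=.08)
shot('wrist','w_end');env.move_to([.25,.40,.45],ori(1.33));shot('top','top_end');print(env.current_t())
p=np.load('pics/top_end.npz')['p'];q=np.load('pics/w_end.npz')['p']
A=cv2.resize(p[165:300,120:260],(400,386));B=cv2.resize(q,(400,300));B=np.pad(B,((0,86),(0,0),(0,0)))
cv2.imwrite('pics/end.png',np.hstack([A,B])[...,::-1])
E
```

```text
[-6.16941882  0.0841354  -1.51487788]
0.08531996473203907 [ 0.18109017 -0.63174923 -0.52669084]
27.6333
```

View pics/end.png

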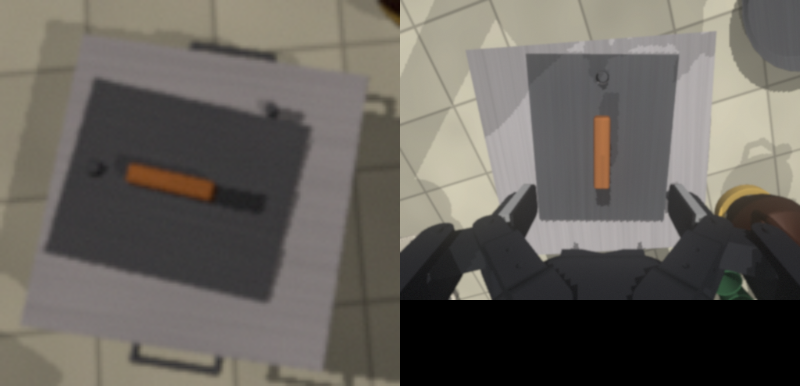

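```bash
python3 - <<'E'
from h import *
m=np.load('pics/top_end.npz')
c=lambda L:[(120+(u+.5)*.35-.5,165+(v+.5)*135/386-.5) for u,v in L]
k=px2w(m,c([(96,78),(312,127),(268,300),(46,251)]),.155)
post=px2w(m,c([(268,105)]),.172)[0]
n=lambda v:v/np.linalg.norm(v)
y=n(k[0]-k[1]+k[3]-k[2]);x=np.array([y[1],-y[0],0]);cen=k.mean(0);print('centre',cen,'yaw',np.arctan2(x[1],x[0]),np.linalg.norm(k-np.roll(k,-1,0),axis=1))
print('post in lid by picture',(post-cen)@x,(post-cen)@y)
d=m['d'];r,q=np.mgrid[205:255:3,150:210:3];
# depth flatness
K=m['intrinsics'];z=d[r,q].ravel();C=np.c_[(q.ravel()-K[0,2])/K[0,0]*z,(r.ravel()-K[1,2])/K[1,1]*z,z]
W=R.from_rotvec(m['rotation']).apply(C)+m['origin'];W=W[(abs(W[:,2]-.155)<.012)]
print(np.linalg.lstsq(np.c_[W[:,:2]-cen[:2],np.ones(len(W))],W[:,2],rcond=None)[0],len(W))
a=np.load('pics/top_end.npz')['p'];a=cv2.resize(a[185:240,190:240],(500,550),interpolation=cv2.INTER_CUBIC);b=np.load('pics/w_shut.npz')
cv2.imwrite('pics/post.png',a[...,::-1])
E
```

```text
centre [0.5514509  0.19639002 0.155     ] yaw -0.3096244008377528 [0.21225494 0.16566326 0.21043893 0.16830229]
post in lid by picture 0.09114457143584892 -0.06342535596029371
[ 0.00114454 -0.00029904  0.15409981] 310
```

View pics/post.png

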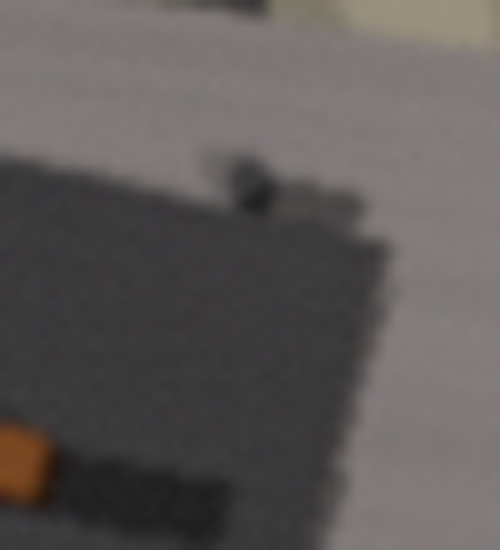

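The picture puts the post at lid x = 91 mm, exactly where it lies when touching. In the close crop, the post at (250,190) touches the lid edge. The plate is flat (tilt about 0.001 rad, top at z = 0.154), so I'm handing in.

```bash
python3 -c "
from plant import env
env.finish_job();print(env.current_t())"
```

```text
the job is handed in; nothing more can be done
the job is handed in; nothing more can be done
```

The lid is back on the stove: its hole is over the pin, it lies flat and shut against the stop post, and I let go of it. The job is handed in; no verdict was reported.

- **Placing:** I gripped the lid by its handle and corrected its position by 1.3 mm after looking at the pin through the hole. The hole dropped over the pin without touching it, and the lid met the deck at about 9 N.
- **Closing:** I turned the lid about the pin until it met the post at about 7 N, eased off and released. It met the post after 0.13 rad, against 0.12 rad expected.
- **Last checks:**
  - The pin is visible in the hole.
  - The lid's tilt is about 0.001 rad and its top is at z = 0.154 m, against 0.155 m expected.
  - The post is at x = 91 mm and y = -63 mm in the lid's frame, which means it is touching.
- **Time and bystanders:** The clock read 27.6 s just before I handed in. The planned path kept clear of the coffee pot and cups, but I did not re-measure where they stand.
- **Disagreement:** The top and wrist cameras disagreed by 4–9 mm on where the pin and lid were. I relied on the wrist camera and the look through the hole.

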